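# Lock the filter cap on the boot warmer and switch it on

### The job

Refit the loose filter cap on the boot warmer tray: set it in the slanted fan drum with its lugs in the two slots, push it in against the spring, give it a quarter turn clockwise and let go so that it locks. Only then flip the tray's toggle switch over to on, towards the drum. Do not shift or tip the bowl, umbrella, key or shoehorn, and leave the robot clear of everything.

Things in the scene. Friction and masses are not known exactly. Their poses are not given: they have to be found in the camera images.
- cap_mid (a point): Loose grey filter cap standing grip up on the bench, 46.5 mm tall, about 90 g. Origin on its axis half-way up; z up its axis, x along grip bar and lugs (a half turn changes nothing). Grip: straight bar 46 long (x), 12 thick (y), the top 28 mm, pinched across its thickness. Under it a round flange 62 mm in diameter, 6 mm thick, its top 18.5 mm above the underside; below that the spigot.
- cap_lug (a point): Centre of one of the two lugs at the foot of the cap's spigot; the other is opposite. Axes as cap_mid. Lugs: 60 mm tip to tip along x, 7 mm wide, 5 mm tall, bottoms level with the cap's underside. Spigot: 42 mm in diameter, from the underside up to the flange 12.5 mm above it.
- socket: Bayonet socket: mouth of the boot warmer's grey drum (104 mm in diameter), which leans 30 degrees from vertical away from the tray's front edge, over the ribs. Origin: centre of the mouth, level with its flat face, 88 mm above the bench. z points out along the drum's axis; y is level, along the tray's front edge towards the switch; x points down the sloping face, away from the tray's front edge. Round hole 47 mm in diameter in a 5 mm thick face plate.
- slot (a point): The lower of two slots for the lugs, along +x and -x of the socket (axes as socket), 28 mm from its centre; about 11 mm wide at the hole, more further out. Set in with the bar along x, the cap rests on a sprung disc, underside 6 mm below the face. Push along -z (spring 3 N, 7 N at the end; flange stops it 12.5 mm deep): from 10 mm deep the lugs are under the plate and it can turn.
- lock_point (a point): Where cap_mid ends when locked: 15.75 mm out of the mouth's centre (axes as socket). Hold the cap pushed in and turn it 90 degrees clockwise, looking into the mouth, until its bar lies along the socket's y (stops stand a few degrees past); then let go: the spring lifts it, lugs into pockets, underside 7.5 mm below the face, flange 5 mm off it. More than about 5 degrees off, it does not lock.
- bat (a joint): Toggle switch angle, rad: -0.35 = off (leaning away from the drum), +0.35 = on (leaning towards the drum, to -y of the socket). An over-centre spring drives it to the nearer side from 0; about 1 N across the tip flips it.
- bat_tip (a point): Centre of the 11 mm ball on the switch's chrome bat (7 mm stem), 21 mm from its pivot. The pivot is 36 mm above the bench, just over the tray's raised front edge (top 34 mm high), 95 mm to +y of the socket's centre and 85 mm nearer the tray's front. The bat swings in the upright plane along the socket's y. Its outer side (+y) is free from 40 mm above the bench up.
- bowl_mid (a point): White porcelain trinket bowl, 100 mm across, 45 mm tall; origin at half height. Leave alone.
- umbrella_mid (a point): Chrome-capped walnut umbrella handle rising from a dark steel tube holder with a round foot: 60 mm across at the foot, 168 mm tall in all, stands loose; origin on its axis at half height. Leave alone and upright.
- key_mid (a point): Brass door key on a steel ring lying flat, 90 mm long, 6 mm tall; origin near its middle. Leave alone.
- shoehorn_mid (a point): Stainless steel shoehorn lying flat, 210 mm long (x), 46 mm wide, 10 mm tall; origin near its middle. Leave alone.
Mind the look-alikes: they are no part of the job. What is shaped like the part that bears cap_mid but blue or turquoise is not meant. Of the things that look like the part that bears umbrella_mid, take the one that is nearest to the robot's base at the start.

How it is judged:
By the outcome, as a careful person would: the job done as asked, in the order asked, and still so for the second after the job is handed in, with the robot touching nothing.
It also fails if it takes over 58 s, if anything falls off the work surface, if the arm or the gripper's body presses on something with over 40 N, if the wrist force passes 120 N, or if a joint passes its speed limit or range.

### The arm

A 6-joint arm with a two-finger parallel gripper is mounted at the origin on the work surface. World frame = base frame: x ahead of the robot, y to its left, z up, the work surface at z = 0. Lengths are in m, angles in rad, forces in N, time in s.
With the tool pointing down it reaches from about 0.425 to 0.95 m from the base axis. Payload 14.7 kg.
Tool frame: the origin (TCP) lies midway between the tips of the shut fingers; the grasp point (between the pads) lies 19 mm behind it; z points along the fingers, x is the direction in which the jaws open and shut, and the axes are right-handed (so a half turn about z gives the same grasp; the last joint's range is limited). The gripper opens to 85 mm and grips with 20 to 120 N. Pads are 22 mm wide; open, the fingers measure 114 mm over their backs; the gripper's body (76 mm by 85 mm) begins 54 mm behind the grasp point. The pads swing forward as they close: fully open they stand 13 mm farther back than shut.
Start: joints at [-1.208, 0.48, 1.596, -0, 1.065, -0.047], TCP at [0.259, -0.596, 0.231] pointing down, gripper open.
Joint ranges: [-2.75, 2.75], [-0.82, 2.05], [0.23, 2.67], [-1.56, 4.7], [0.09, 2.69], [-2.92, 2.92]. Speed limits (rad/s): [1.89, 1.89, 2.39, 3.01, 3.01, 3.01].

### API

Orientations are given as a 3x3 rotation matrix whose columns are the frame's x, y, z axes.
In Python, from station import env, fingers, kinematics, sensors, optics, job gives the robot as it stands. Calls block until the motion is done:
- env.goto(position, orientation): joint-space move of the TCP to a pose.
- env.line_to(position, rot=None, vel=0.15): straight line of the TCP; rot=None keeps the orientation; vel is the mean speed in m/s.
- env.goto_joints(angles): joint-space move.
- fingers.set_gripper(opening, force=None): finger opening in m; force is the grip in N (None keeps the last); returns when the fingers have stopped.
- env.pause(seconds).
- kinematics.inverse_kinematics(position, orientation): joint angles nearest the present ones, or None.
- sensors.get_obs(): the state.
- optics.camera(name): name is "scene" or "top"; returns (picture, depth): 420x560x3 uint8, red, green, blue; 420x560 float32, m along the optical axis (not along the pixel's ray), 0 where there is no reading.
- optics.camera_model(name): a dict with "mtx" (3x3 intrinsics, pixels), "k1" (the pictures are not rectified: a ray, as slopes to the right and down, at radius r is drawn at 1 + k1 r^2 times it, then the intrinsics apply), "rvec" (rotation vector, rad) and "tvec" (3), from world to camera coordinates, as OpenCV has them. Camera axes: x right, y down, z forward; pixel columns grow to the right and rows downward; lengths in m; the calibration is good to about 2 mm. A picture is of the moment at which its call begins. camera_model takes no time and is no camera call.
A pose or a line that the arm cannot do raises env.IKError and nothing moves.
- job.job_done(): hands the job in, once; it reports no verdict.
The state is a dict: "t": time; "joint_positions": joint angles; "qvel": joint speeds; "joint_torque": joint torques, N m; "position": TCP position; "ee_rot": TCP orientation; "force": force on the tool from outside, world axes, zero at the start; "ft_torque": the same for the moment, N m; "grip_width": finger opening in m.
Only numpy, scipy, OpenCV 4.12 (cv2) and the standard library are available. Lean on these libraries where they do the work, as an engineer would, in place of code of your own. Each camera call takes 0.05 s, during which the arm holds its last target.

## Working session

There is one attempt and no reset: what is moved stays moved. The work goes in short steps, each a Python script; the robot and the scene stay as the last script left them, time stands still between calls to the robot, and variables do not carry over. Pictures are saved under pics/ and viewed, and the job is handed in when it is done.

```bash
ls; mkdir -p pics
python3 - <<'E'
from station import env, fingers, kinematics, sensors, optics, job
import cv2,numpy as np
for n in("scene","top"):
    p,d=optics.camera(n); np.savez(f"pics/{n}0.npz",p=p,d=d)
    cv2.imwrite(f"pics/{n}0.png",cv2.cvtColor(p,cv2.COLOR_RGB2BGR))
    m=optics.camera_model(n);print(n,m, (d>0).mean())
    R=cv2.Rodrigues(np.array(m["rvec"],float))[0];print(-R.T@np.array(m["tvec"]).ravel())
o=sensors.get_obs();print(o)
E
```

```text
pics
scene {'mtx': array([[418.76271904,   0.        , 282.77723047],
       [  0.        , 418.76271904, 210.2312523 ],
       [  0.        ,   0.        ,   1.        ]]), 'k1': -0.035827501512168236, 'rvec': array([ 1.58361525,  1.70122784, -0.90946686]), 'tvec': array([ 0.01676081, -0.23112058,  1.46580928])} 0.9959353741496598
[1.34122654 0.08697464 0.62915918]
top {'mtx': array([[423.10550569,   0.        , 283.6146888 ],
       [  0.        , 423.10550569, 215.02475752],
       [  0.        ,   0.        ,   1.        ]]), 'k1': -0.03623471007428861, 'rvec': array([ 2.20143435, -2.14454211,  0.10303497]), 'tvec': array([0.04016043, 0.54072849, 1.02655559])} 0.9960969387755102
[0.44029453 0.05334112 1.07289887]
{'t': 0.1, 'joint_positions': array([-1.20762215e+00,  4.80763219e-01,  1.59678616e+00, -3.04246418e-05,
        1.06509808e+00, -4.66177427e-02]), 'qvel': array([-1.20302695e-03, -2.05964942e-03,  1.83091476e-04, -3.14102843e-04,
       -1.58208152e-04,  4.32264221e-05]), 'joint_torque': array([ 2.80847038e-03, -9.52250504e+01, -4.31042361e+01, -1.24658068e-04,
        5.23062801e-03, -4.60577974e-05]), 'position': array([ 0.25884583, -0.59585166,  0.23074961]), 'ee_rot': array([[ 3.98431809e-01, -9.17197871e-01, -3.99592073e-04],
       [-9.17197351e-01, -3.98432009e-01,  9.76547068e-04],
       [-1.05489716e-03, -2.25826238e-05, -9.99999443e-01]]), 'force': array([-0.23630764,  0.05113354, -0.38198165]), 'ft_torque': array([-0.02790153,  0.04388023, -0.02368693]), 'grip_width': 0.08547004954145881}
```

View pics/scene0.png

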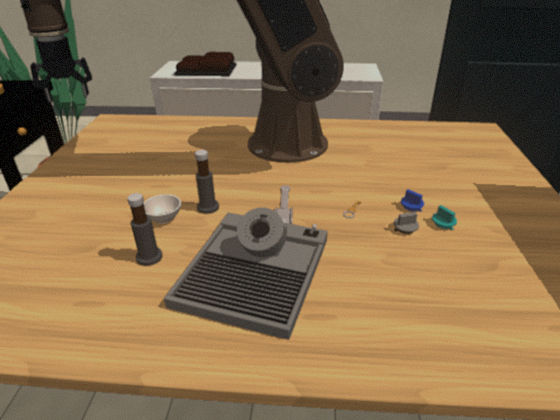

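View pics/top0.png

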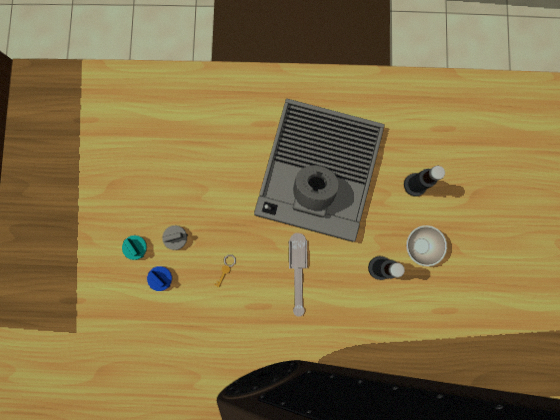

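The loose grey cap is at top (175,238) / scene (406,223), and the blue and turquoise caps are the decoys. The drum mouth is at top (318,184) / scene (262,230). The switch is at top (269,209) / scene (313,230). Next I'll enlarge these.

```bash
cat > h.py <<'E'
import cv2,numpy as np
from station import env, fingers, kinematics, sensors, optics, job
def cam(n):
    m=optics.camera_model(n);K=np.array(m["mtx"]);R=cv2.Rodrigues(np.array(m["rvec"],float))[0];t=np.array(m["tvec"]).ravel()
    return K,float(m["k1"]),R,t
def slopes(n,uv):
    K,k1,R,t=cam(n);uv=np.asarray(uv,float).reshape(-1,1,2)
    return cv2.undistortPoints(uv,K,np.array([k1,0,0,0,0.]),None,None,None,(3,50,1e-10)).reshape(-1,2) if False else cv2.undistortPoints(uv,K,np.array([k1,0,0,0.])).reshape(-1,2)
def rays(n,uv):
    K,k1,R,t=cam(n);s=slopes(n,uv);d=np.c_[s,np.ones(len(s))]@R
    return -R.T@t,d
def onz(n,uv,z):
    c,d=rays(n,uv);return c+d*((z-c[2])/d[:,2])[:,None]
def proj(n,P):
    K,k1,R,t=cam(n);return cv2.projectPoints(np.asarray(P,float).reshape(-1,1,3),cv2.Rodrigues(R)[0],t,K,np.array([k1,0,0,0.]))[0].reshape(-1,2)
def cloud(n,d):
    h,w=d.shape;vv,uu=np.mgrid[:h,:w];c,r=rays(n,np.c_[uu.ravel(),vv.ravel()])
    return (c+r*d.reshape(-1,1)).reshape(h,w,3)
def shot(n,name):
    p,d=optics.camera(n);np.savez(f"pics/{name}.npz",p=p,d=d);cv2.imwrite(f"pics/{name}.png",cv2.cvtColor(p,cv2.COLOR_RGB2BGR));return p,d
E
python3 - <<'E'
from h import *
def crop(f,x0,y0,x1,y1,k): return cv2.resize(cv2.imread(f)[y0:y1,x0:x1],None,fx=k,fy=k,interpolation=cv2.INTER_CUBIC)
a=crop("pics/top0.png",110,215,250,300,5);b=crop("pics/scene0.png",335,180,475,245,5)
cv2.imwrite("pics/caps.png",cv2.resize(np.vstack([a,b]),None,fx=.8,fy=.8))
a=crop("pics/top0.png",245,150,385,250,4);b=crop("pics/scene0.png",210,195,350,265,4)
cv2.imwrite("pics/drum.png",np.vstack([a,b])[:,:]) 
for n in("scene","top"):
    z=np.load(f"pics/{n}0.npz");X=cloud(n,z["d"]);
    for uv in [(400,330),(450,350),(120,120),(200,100)] if n=="top" else [(400,300),(100,320),(350,150),(480,180)]:
        print(n,uv,X[uv[1],uv[0]].round(4), X[uv[1]-3:uv[1]+4,uv[0]-3:uv[0]+4,2].std().round(5))
E
```

```text
scene (400, 300) [0.7246 0.2766 0.0015] 0.00111
scene (100, 320) [ 0.8175 -0.3143 -0.001 ] 0.00121
scene (350, 150) [ 3.130e-02  2.155e-01 -2.000e-04] 0.00106
scene (480, 180) [ 0.2096  0.5962 -0.0007] 0.08883
top (400, 330) [ 0.2615 -0.2433  0.0017] 0.00172
top (450, 350) [ 0.2146 -0.3694  0.001 ] 0.00182
top (120, 120) [ 0.7812  0.4901 -0.0016] 0.00156
top (200, 100) [0.8389 0.2814 0.0011] 0.00224
```

View pics/caps.png

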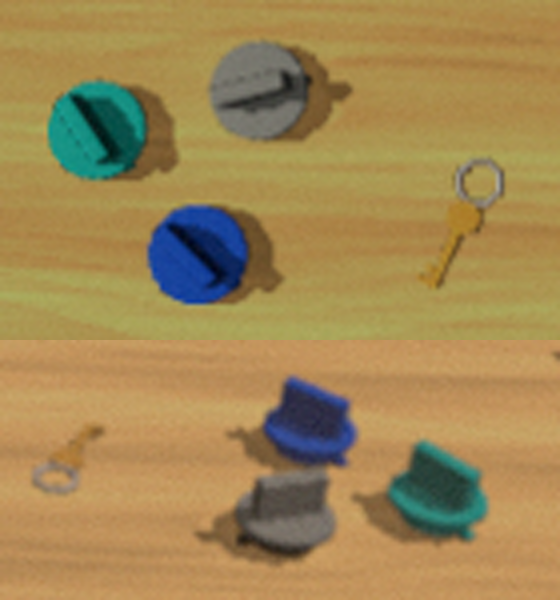

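View pics/drum.png

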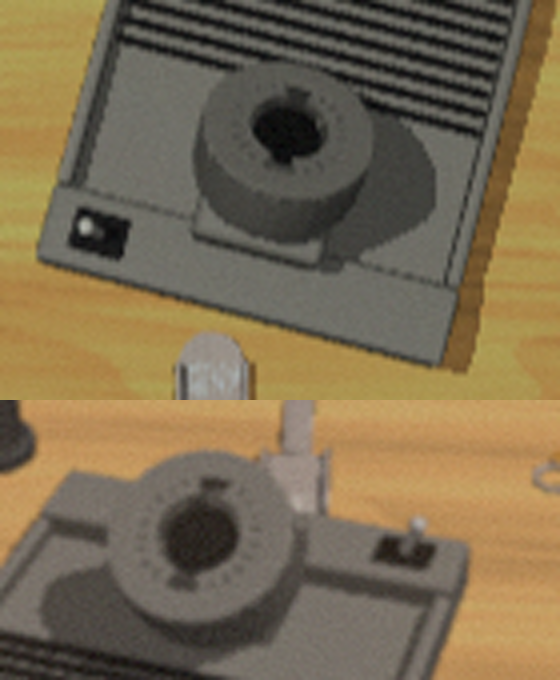

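The grey cap is confirmed at top (175,237). Its bar runs roughly left-right, tilted slightly. The blue (160,279) and turquoise (134,247) ones are look-alikes. The socket slots run across the tray, and the switch tip leans to the left (off).

```bash
cat > meas.py <<'E'
from h import *
from scipy.optimize import least_squares
D={n:np.load(f"pics/{n}0.npz") for n in("scene","top")}
C={n:cloud(n,D[n]["d"]) for n in D}
# tray yaw: grey mask in top
hsv=cv2.cvtColor(D["top"]["p"],cv2.COLOR_RGB2HSV)
m=((hsv[...,1]<70)).astype(np.uint8); m[:95]=0;m[245:]=0;m[:,:250]=0;m[:,390:]=0
m=cv2.morphologyEx(m,cv2.MORPH_CLOSE,np.ones((5,5)))
cs=max(cv2.findContours(m,0,1)[0],key=cv2.contourArea)
r=cv2.minAreaRect(cs);print("rect",r)
b=cv2.boxPoints(r);P=onz("top",b,0.034);print("corners",P.round(4).tolist())
for i in range(4):
    e=P[(i+1)%4]-P[i];print(np.linalg.norm(e).round(4),np.degrees(np.arctan2(e[1],e[0])).round(2))
# contour pts per side line fit
Q=onz("top",cs.reshape(-1,2),0.034)[:,:2]
for i in range(4):
    a,bb=P[i,:2],P[(i+1)%4,:2];L=np.linalg.norm(bb-a);u=(bb-a)/L;n=np.array([-u[1],u[0]])
    s=(Q-a)@u;d=(Q-a)@n;k=(abs(d)<.012)&(s>.03)&(s<L-.03)
    vx,vy,x0,y0=cv2.fitLine(Q[k].astype(np.float32),cv2.DIST_HUBER,0,.01,.01).ravel();print("side",i,k.sum(),np.degrees(np.arctan2(vy,vx)).round(2),x0.round(4),y0.round(4))
# drum face
def fitplane(X):
    w=np.ones(len(X))>0
    for _ in range(8):
        c=X[w].mean(0);_,_,v=np.linalg.svd(X[w]-c,full_matrices=False);n=v[2]*np.sign(v[2][2]);w=abs((X-c)@n)<.003
    return c,n,w
for n,uv in(("scene",(262,230)),("top",(318,184))):
    h,w=D[n]["d"].shape;vv,uu=np.mgrid[:h,:w];k=(np.hypot(uu-uv[0],vv-uv[1])<35)&(C[n][...,2]>.066)
    X=C[n][k];c,nn,w=fitplane(X);print(n,k.sum(),w.sum(),"normal",nn.round(3),"tilt",np.degrees(np.arccos(nn[2])).round(1),"az",np.degrees(np.arctan2(nn[1],nn[0])).round(1))
    Y=X[w];e1=np.cross([0,0,1],nn);e1/=np.linalg.norm(e1);e2=np.cross(nn,e1)
    q=np.c_[(Y-c)@e1,(Y-c)@e2].astype(np.float32)
    (cx,cy),rr=cv2.minEnclosingCircle(q)
    hull=cv2.convexHull(q).reshape(-1,2)
    f=least_squares(lambda p:np.hypot(hull[:,0]-p[0],hull[:,1]-p[1])-p[2],[0,0,.052],loss="soft_l1",f_scale=.001).x
    print("enc",(c+cx*e1+cy*e2).round(4),rr,"fit",(c+f[0]*e1+f[1]*e2).round(4),f[2])
# hole dark ellipse
for n,uv in(("scene",(260,230)),("top",(317,182))):
    g=cv2.cvtColor(D[n]["p"],cv2.COLOR_RGB2GRAY);x,y=uv;s=g[y-22:y+22,x-22:x+22]
    t,mm=cv2.threshold(cv2.GaussianBlur(s,(3,3),0),55,255,cv2.THRESH_BINARY_INV)
    cc=max([c for c in cv2.findContours(mm,0,1)[0]],key=cv2.contourArea)
    hl=cv2.fitEllipse(cc);print(n,"dark",hl,cv2.contourArea(cc),"z88:",onz(n,[[hl[0][0]+x-22,hl[0][1]+y-22]],.088).round(4))
# cap
for n,uv in(("scene",(406,223)),("top",(175,238))):
    h,w=D[n]["d"].shape;vv,uu=np.mgrid[:h,:w];k=(np.hypot(uu-uv[0],vv-uv[1])<20)
    X=C[n][k];Y=X[X[:,2]>.040];
    print(n,"bar top",len(Y),Y.mean(0).round(4));r=cv2.minAreaRect((Y[:,:2]*1000).astype(np.float32));print(r)
    vx,vy,_,_=cv2.fitLine(Y[:,:2].astype(np.float32),cv2.DIST_L2,0,.01,.01).ravel();print("bar ang",np.degrees(np.arctan2(vy,vx)))
    Y=X[(X[:,2]>.014)&(X[:,2]<.022)];q=Y[:,:2].astype(np.float32);print("flange",cv2.minEnclosingCircle(q), Y[:,2].mean())
sat=((hsv[...,1]<70)).astype(np.uint8);k=np.zeros_like(sat);k[220:256,155:195]=sat[220:256,155:195]
cc=max(cv2.findContours(k,0,1)[0],key=cv2.contourArea);(c0,r0)=cv2.minEnclosingCircle(cc);print("grey cap",c0,r0,onz("top",[c0],.0185).round(4)); el=cv2.fitEllipse(cc);print(el,onz("top",[el[0]],.0185).round(4))
E
python3 meas.py
```

```text
rect ((319.65228271484375, 169.40615844726562), (104.73025512695312, 121.48033905029297), 15.101099014282227)
corners [[0.5383, 0.1292, 0.034], [0.8396, 0.0588, 0.034], [0.7755, -0.1986, 0.034], [0.4775, -0.1211, 0.034]]
0.3094 -13.14
0.2652 -103.97
0.3079 165.44
0.2576 76.36
side 0 94 -13.7 0.6878 0.0916
side 1 78 76.46 0.8054 -0.0701
side 2 95 -13.5 0.6273 -0.1562
side 3 77 76.31 0.5121 0.0156
scene 1542 178 normal [-0.341 -0.074  0.937] tilt 20.4 az -167.7
enc [ 0.608  -0.0213  0.0848] 0.052596308290958405 fit [ 0.607  -0.0216  0.0844] 0.05094843415054356
top 1524 489 normal [ 0.612 -0.187  0.769] tilt 39.8 az -17.0
enc [ 0.6094 -0.0205  0.0864] 0.05145717039704323 fit [ 0.603  -0.0173  0.0922] 0.04421184030030486
scene dark ((21.730602264404297, 20.93082046508789), (15.10248851776123, 17.222368240356445), 52.138980865478516) 200.0 z88: [[ 0.6181 -0.0202  0.088 ]]
top dark ((21.587221145629883, 21.766639709472656), (16.414464950561523, 17.574535369873047), 163.4717559814453) 210.5 z88: [[ 0.6143 -0.0214  0.088 ]]
scene bar top 88 [0.4902 0.324  0.0519]
((897.4549560546875, 199.846923828125), (42.033878326416016, 914.8370361328125), 73.09884643554688)
bar ang -16.048662
flange ((0.44857996702194214, 0.3370448350906372), 0.06345401704311371) 0.01846799750123023
top bar top 101 [0.4769 0.3158 0.0874]
((466.7490234375, 200.25025939941406), (297.54827880859375, 24.363197326660156), 84.47284698486328)
bar ang 83.17765
flange ((0.4788206219673157, 0.3269581198692322), 0.031351231038570404) 0.01880054769154333
grey cap (174.5, 237.5) 12.103818893432617 [[0.4767 0.3251 0.0185]]
((174.37222290039062, 237.32545471191406), (22.991714477539062, 23.524005889892578), 49.75339126586914) [[0.4771 0.3254 0.0185]]
```

```bash
cat > meas2.py <<'E'
from h import *
from scipy.optimize import least_squares
D={n:np.load(f"pics/{n}0.npz") for n in("scene","top")}
C={n:cloud(n,cv2.medianBlur(D[n]["d"],3)) for n in D}
yaw=np.radians(-13.6);hx=np.array([np.cos(yaw),np.sin(yaw),0]);Y=np.array([-hx[1],hx[0],0]);Z=np.array([0,0,np.sqrt(.75)])+.5*hx;X=np.cross(Y,Z);print(X,Y,Z)
c0=np.array([.615,-.021,.088])
for n,uv in(("scene",(262,230)),("top",(318,184))):
    P=C[n][uv[1]-40:uv[1]+40,uv[0]-40:uv[0]+40].reshape(-1,3);c=c0.copy()
    L=np.c_[(P-c)@X,(P-c)@Y,(P-c)@Z];r=np.hypot(L[:,0],L[:,1]);k=(r<.047)&(r>.03)&(abs(L[:,2])<.012)
    A=np.c_[L[k,:2],np.ones(k.sum())];co=np.linalg.lstsq(A,L[k,2],rcond=None)[0];print(n,"off med",np.median(L[k,2]),k.sum(),"resid tilt deg",np.degrees(co[:2]),"std",L[k,2].std())
    # face region then circle
    g=cv2.GaussianBlur(cv2.cvtColor(D[n]["p"],cv2.COLOR_RGB2GRAY),(3,3),0)
    for thr in(45,55,65):
        s=cv2.resize(g[uv[1]-25:uv[1]+25,uv[0]-25:uv[0]+25],None,fx=4,fy=4,interpolation=cv2.INTER_CUBIC)
        mm=(s<thr).astype(np.uint8);cs=[q for q in cv2.findContours(mm,0,1)[0]]
        cs=max(cs,key=cv2.contourArea).reshape(-1,2);px=(cs+.5)/4-.5+np.array(uv)-25
        cc,d=rays(n,px);q=cc+d*(((c0-cc)@Z)/(d@Z))[:,None];l=np.c_[(q-c0)@X,(q-c0)@Y]
        kk=abs(l[:,0])<.020 
        f=least_squares(lambda p:np.hypot(l[kk,0]-p[0],l[kk,1]-p[1])-.0235,[0,0],loss="soft_l1",f_scale=.001)
        rr=np.hypot(*(l[kk]-f.x).T);print(thr,"hole loc",(f.x*1e3).round(1),"r med",np.median(rr).round(4),"ext",(l.min(0)*1e3).round(1),(l.max(0)*1e3).round(1))
        sl=l[abs(l[:,0]-f.x[0])>.026]
        for sg in(1,-1):
            z=sl[sl[:,0]*sg>0]
            if len(z):print("  slot",sg,(z.mean(0)*1e3).round(1))
    # outer edge circle from depth: points on face plane
    k=(abs(L[:,2]-np.median(L[k,2]))<.004)&(r<.06);h=cv2.convexHull(L[k,:2].astype(np.float32)).reshape(-1,2)
    f=least_squares(lambda p:np.hypot(h[:,0]-p[0],h[:,1]-p[1])-.052,[0,0],loss="soft_l1",f_scale=.001);print("outer",(f.x*1e3).round(1),"rms",np.sqrt((f.fun**2).mean()))
# switch tip: bright blob
for n,(x,y) in(("scene",(313,230)),("top",(268,207))):
    p=D[n]["p"][y-10:y+10,x-10:x+10];g=cv2.cvtColor(p,cv2.COLOR_RGB2GRAY);print(n);print(g[2:18,2:18])
piv=c0+.095*Y-.085*hx;piv[2]=.036
for a in(-.35,.35):
    tip=piv+.021*(np.array([0,0,np.cos(a)])-np.sin(a)*Y);print(a,tip.round(4),proj("top",tip).round(1),proj("scene",tip).round(1))
# cap bar
for n,uv in(("scene",(406,223)),("top",(175,238))):
    P=C[n][uv[1]-18:uv[1]+18,uv[0]-18:uv[0]+18].reshape(-1,3);k=(P[:,2]>.036)&(P[:,2]<.05)&(np.hypot(P[:,0]-.477,P[:,1]-.325)<.032)
    q=P[k];print(n,k.sum(),q.mean(0).round(4));r=cv2.minAreaRect((q[:,:2]*1000).astype(np.float32));print(r);v=cv2.fitLine(q[:,:2].astype(np.float32),cv2.DIST_HUBER,0,.001,.01).ravel();print(np.degrees(np.arctan2(v[1],v[0])),v[2:])
E
python3 meas2.py
```

```text
[ 0.84174292 -0.20363904 -0.5       ] [0.23514211 0.971961   0.        ] [ 0.4859805  -0.11757106  0.8660254 ]
scene off med 0.00039650883185737276 762 resid tilt deg [0.25539539 0.13489751] std 0.0008674378643767265
45 hole loc [8.8 0.6] r med 0.0196 ext [-15.2 -16.7] [21.1 19.3]
55 hole loc [ 5.9 -1. ] r med 0.02 ext [-18.5 -18.9] [23.4 20.3]
65 hole loc [ 4.1 -0.8] r med 0.0208 ext [-21.  -20.6] [29.7 21.2]
outer [ 0.5 -1.7] rms 0.0005704158206006358
top off med 0.0002726196160319532 552 resid tilt deg [-0.3434163  -0.02951835] std 0.0007836653771248562
45 hole loc [-4.4  0.7] r med 0.0212 ext [-28.7 -21.8] [28.  19.9]
  slot 1 [25.4 -1.6]
55 hole loc [-1.9  0.1] r med 0.0219 ext [-29.9 -22.9] [30.7 20.9]
  slot 1 [28.7 -1.3]
  slot -1 [-29.2  -1.1]
65 hole loc [-0.4 -0.6] r med 0.0228 ext [-31.8 -23.9] [32.4 22. ]
  slot 1 [30.3 -1.2]
  slot -1 [-30.1  -0.8]
outer [-0.7 -1.3] rms 0.0006811207593427294
scene
[[149 146 150 148 149 151 152 147 147 152 150 151 152 155 151 152]
 [151 148 144 145 146 148 146 148 145 153 146 147 150 146 154 151]
 [152 149 149 145 146 145 143 140 148 159
[... 1731 characters left out ...]
  24  28  22  26  25  25  27  24  25  28]
 [116 112 101  84  77  58  46  30  27  28  26  22  25  28  24  24]
 [111 112 115 112 115  96  88  81  81  60  27  25  28  27  28  27]
 [112 114 118 112 113 110 113 112 116  98  81  80  58  55  36  81]]
-0.35 [0.5564 0.0983 0.0557] [[265.6 206.4]] [[314.3 226.3]]
0.35 [0.553  0.0843 0.0557] [[271.4 208. ]] [[308.3 225.2]]
scene 116 [0.4807 0.3268 0.0431]
((477.59259033203125, 327.1163330078125), (15.398323059082031, 47.934226989746094), 20.657447814941406)
-74.30063 [0.48032588 0.33339092]
top 102 [0.4785 0.3258 0.0456]
((478.63909912109375, 326.6490173339844), (12.04568099975586, 45.31346893310547), 16.058950424194336)
-74.12367 [0.4785405 0.3258038]
```

```bash
cat >> h.py <<'E'
yaw=np.radians(-13.6);hx=np.array([np.cos(yaw),np.sin(yaw),0]);SY=np.array([-hx[1],hx[0],0]);SZ=np.array([0,0,np.sqrt(.75)])+.5*hx;SX=np.cross(SY,SZ)
SC=np.array([.6147,-.0224,.088]); SR=np.c_[SX,SY,SZ]
CAP=np.array([.4783,.3258,0.]);ca=np.radians(105.9)
H=.0205  # TCP height above cap underside in the grasp
def Rt(x,z): x=np.array(x,float);z=np.array(z,float);return np.c_[x,np.cross(z,x),z]
def tool(dep,ang,sgn=1,off=(0,0)):
    # cap underside at depth dep below face; turned ang clockwise (rad)
    a=-ang; x=sgn*(-np.sin(a)*SX+np.cos(a)*SY)
    return SC+SX*off[0]+SY*off[1]+SZ*(H-dep),Rt(x,-SZ)
def graspR(s=1): return Rt(s*np.array([-np.sin(ca),np.cos(ca),0]),[0,0,-1])
def ob(): 
    o=sensors.get_obs();return o
E
python3 - <<'E'
from h import *
for s in(1,-1):
    for z in(.15,H):print("grasp",s,z,np.round(kinematics.inverse_kinematics(CAP+[0,0,z],graspR(s)),2) if kinematics.inverse_kinematics(CAP+[0,0,z],graspR(s)) is not None else None)
    for dep,a in((-.12,0),(0,0),(.0125,0),(.0125,45),(.0125,90),(.0125,95),(-.12,90)):
        q=kinematics.inverse_kinematics(*tool(dep,np.radians(a),s));print(s,dep,a,None if q is None else np.round(q,2))
# umbrella etc positions
D=np.load("pics/top0.npz")
for nm,uv,z in(("umbA",(397,270),.168),("umbB",(437,173),.168),("bowl",(427,246),.045),("shoe",(299,238),.01)):print(nm,onz("top",[uv],z).round(3))
E
```

```text
grasp 1 0.15 [ 0.55  0.48  1.84 -0.    0.82 -2.87]
grasp 1 0.0205 [ 0.55  0.67  1.91 -0.    0.56 -2.87]
1 -0.12 0 [-0.13  0.87  1.03  0.05  1.77 -1.47]
1 0 0 [-0.12  0.87  1.29  0.06  1.5  -1.48]
1 0.0125 0 [-0.12  0.87  1.32  0.06  1.47 -1.48]
1 0.0125 45 [-0.12  0.87  1.32  0.06  1.47 -0.69]
1 0.0125 90 [-0.12  0.87  1.32  0.06  1.47  0.09]
1 0.0125 95 [-0.12  0.87  1.32  0.06  1.47  0.18]
1 -0.12 90 [-0.13  0.87  1.03  0.05  1.77  0.1 ]
grasp -1 0.15 [ 0.55  0.48  1.84 -0.    0.82  0.27]
grasp -1 0.0205 [ 0.55  0.67  1.91 -0.    0.56  0.27]
-1 -0.12 0 [-0.13  0.87  1.03  0.05  1.77  1.67]
-1 0 0 [-0.12  0.87  1.29  0.06  1.5   1.67]
-1 0.0125 0 [-0.12  0.87  1.32  0.06  1.47  1.67]
-1 0.0125 45 [-0.12  0.87  1.32  0.06  1.47  2.45]
-1 0.0125 90 None
-1 0.0125 95 None
-1 -0.12 90 None
umbA [[ 0.415 -0.19   0.168]]
umbB [[ 0.627 -0.278  0.168]]
bowl [[ 0.471 -0.297  0.045]]
shoe [[0.484 0.014 0.01 ]]
```

Run:
```python
from h import *
o=ob();p=o["position"];env.line_to(p+[0,0,.09],vel=.2)
R=graspR(-1)
env.goto(CAP+[0,0,.2],R);print(ob()["t"],ob()["position"])
fingers.set_gripper(.05,60)
env.line_to(CAP+[0,0,.06],vel=.15)
f0=ob()["force"]
env.line_to(CAP+[0,0,H],vel=.06)
o=ob();print(o["t"],o["position"],o["force"]-f0)
fingers.set_gripper(0.0,60);o=ob();print(o["t"],o["grip_width"],o["force"]-f0,o["position"])
env.line_to(CAP+[0,0,.16],vel=.15);o=ob();print(o["t"],o["grip_width"],o["force"]-f0,o["position"])
shot("scene","g1s");shot("top","g1t")
a=cv2.imread("pics/g1s.png")[80:260,330:510];b=cv2.imread("pics/g1t.png")[150:300,80:260]
cv2.imwrite("pics/g1.png",np.hstack([cv2.resize(a,(400,400)),cv2.resize(b,(400,333)).copy() if 0 else cv2.copyMakeBorder(cv2.resize(b,(400,333)),0,67,0,0,0)]))
```

```text
4.0333 [0.47874289 0.32533929 0.20007131]
6.3667 [0.4783533  0.32583939 0.0204967 ] [-1.39216612  0.51872135 -0.26229488]
6.8 0.010708609569298472 [-0.67989468 -1.14131237  5.42644284] [0.47852078 0.32591735 0.020943  ]
7.8833 0.011150224184657543 [-1.38848002  0.81757161 -0.55429881] [0.47781986 0.32551719 0.15919666]
```

View pics/g1.png

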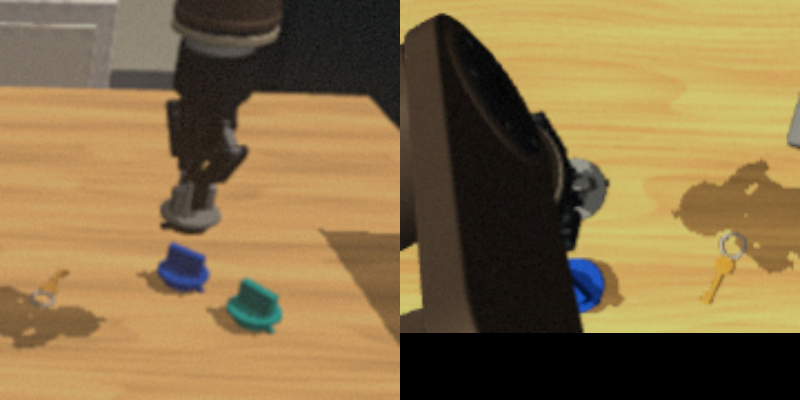

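The grey cap is held upright in the jaws, with its flange at about (190,213) in the left panel, and both decoys are undisturbed. Next I'll carry it to a point above the socket.

Run:
```python
from h import *
env.line_to(CAP+[0,0,.28],vel=.25)
env.goto(*tool(-.14,0));o=ob();print(o["t"],o["position"],o["grip_width"])
env.line_to(tool(-.04,0)[0],vel=.12);env.pause(.2)
o=ob();print(o["t"],o["position"],tool(-.04,0)[0],o["grip_width"],o["force"])
p,d=shot("scene","g2s");p2,d2=shot("top","g2t")
# flange from depth in cap frame
T,R=o["position"],SR
for n,dd in(("scene",d),("top",d2)):
    P=cloud(n,cv2.medianBlur(dd,3)).reshape(-1,3);L=(P-SC)@SR
    k=(np.hypot(L[:,0],L[:,1])<.04)&(abs(L[:,2]-.0555)<.008)
    q=L[k];print(n,k.sum(),q.mean(0) if k.sum() else 0, q[:,:2].min(0),q[:,:2].max(0))
a=cv2.imread("pics/g2s.png")[150:290,200:340];b=cv2.imread("pics/g2t.png")[120:260,240:380]
cv2.imwrite("pics/g2.png",np.hstack([cv2.resize(a,(400,400),interpolation=2),cv2.resize(b,(400,400))]))
```

```text
10.2167 [ 0.69259423 -0.04016217  0.22682562] 0.01082820994485216
11.4 [ 0.64457004 -0.02960508  0.14083832] [ 0.64410182 -0.02951305  0.14039454] 0.011139410397662673 [-0.5755462   0.67873725 -1.42218789]
scene 274 [0.01114816 0.00575485 0.05831655] [-0.02109355 -0.03146112] [0.02930789 0.02897013]Traceback (most recent call last):
  File "<stdin>", line 12, in <module>
    return umr_minimum(a, axis, None, out, keepdims, initial, where)
ValueError: zero-size array to reduction operation minimum which has no identity
```

Run:
```python
from h import *
D=np.load("pics/g2s.npz");P=cloud("scene",cv2.medianBlur(D["d"],3)).reshape(-1,3);L=(P-SC)@SR
k=(np.hypot(L[:,0],L[:,1])<.045)&(L[:,2]>.03)&(L[:,2]<.085);q=L[k]
# flange outer rim points: outermost r, by z
b=q[(q[:,2]>.05)&(q[:,2]<.062)]
h=cv2.convexHull(b[:,:2].astype(np.float32)).reshape(-1,2);h=h[h[:,0]>-.005]
from scipy.optimize import least_squares
f=least_squares(lambda p:np.hypot(h[:,0]-p[0],h[:,1]-p[1])-.031,[0,0],loss="soft_l1",f_scale=.001);print(f.x,np.abs(f.fun).mean(),len(h))
a=cv2.imread("pics/g2s.png")[150:290,200:340];b=cv2.imread("pics/g2t.png")[120:260,240:380]
cv2.imwrite("pics/g2.png",np.hstack([cv2.resize(a,(400,400),interpolation=2),cv2.resize(b,(400,400))]))
```

```text
[-0.00239709 -0.00118883] 0.00045802389449815334 18
```

View pics/g2.png

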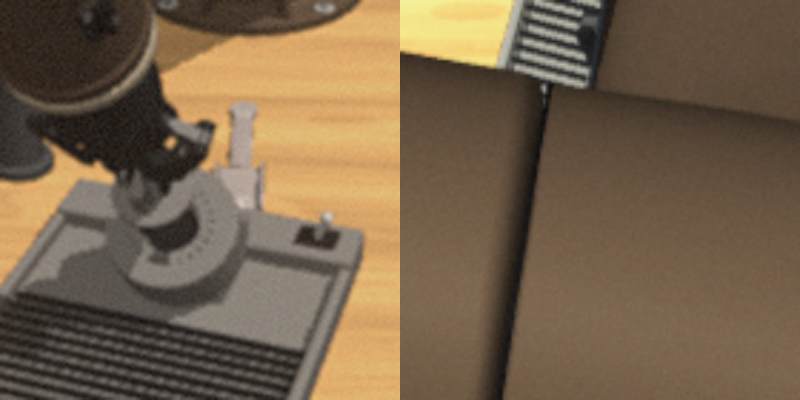

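In the left panel, the cap hovers over the mouth and is nearly centred: the flange measures about (-2, -1) mm off the mouth, including edge bias. I'll insert stepwise with force checks.

```bash
cat > ins.py <<'E'
from h import *
off=(.001,.0006)
env.line_to(tool(-.004,0,1,off)[0],vel=.08);env.pause(.15)
f0=ob()["force"]
for d in (-.002,0,.001,.002,.003,.004,.005,.006,.007,.008):
    env.line_to(tool(d,0,1,off)[0],vel=.02);o=ob();F=SR.T@(o["force"]-f0);L=SR.T@(o["position"]-SC)
    print(round(o["t"],2),d,F.round(1),((H-L[2])*1e3).round(2),(L[:2]*1e3).round(2))
    if F[2]>14 or np.hypot(*F[:2])>12: print("STOP");break
E
python3 ins.py
```

```text
12.5 -0.002 [ 0.4 -0.2 -0.1] -2.01 [0.97 0.61]
12.75 0 [-0.7  1.   0.6] 0.15 [0.94 0.59]
13.0 0.001 [ 0.2 -0.3  0.7] 1.07 [0.98 0.59]
13.25 0.002 [0.4 0.3 0.8] 2.09 [0.97 0.57]
13.5 0.003 [ 0.3 -0.   0.7] 3.11 [0.97 0.62]
13.75 0.004 [ 1.1  0.3 -0.1] 4.1 [0.96 0.6 ]
14.0 0.005 [ 0.6 -0.3  0.8] 4.97 [1.   0.61]
14.25 0.006 [-0.3 -0.2  3.5] 5.86 [1.05 0.6 ]
14.5 0.007 [0.2 0.  4.3] 6.92 [1.02 0.63]
14.75 0.008 [ 0.  -0.4  4.7] 7.99 [1.03 0.59]
```

The lugs went into the slots with no lateral force, and the spring was met at 6 mm as expected. Now the push and turn.

```bash
cat > turn.py <<'E'
from h import *
off=(.001,.0006)
o=ob();f0=o["force"]-SR@[0,0,4.7]
def rep(tag):
    o=ob();F=SR.T@(o["force"]-f0);L=SR.T@(o["position"]-SC);x=SR.T@o["ee_rot"][:,0]
    print(tag,round(o["t"],2),F.round(1),"dep",((H-L[2])*1e3).round(2),(L[:2]*1e3).round(2),"ang",np.degrees(np.arctan2(x[0],x[1])).round(1),"Tz",(SR.T@o["ft_torque"])[2].round(2));return F
for d in(.0095,.011,.0118):
    env.line_to(tool(d,0,1,off)[0],vel=.02);F=rep(d)
    if F[2]>18: print("flange");break
q=np.array(kinematics.inverse_kinematics(tool(d,0,1,off)[0],tool(d,0)[1]))
for a in(5,15,30,45,60,75,85,90):
    q2=q.copy();q2[5]+=np.radians(a);env.goto_joints(q2);F=rep(a)
    if np.hypot(*F[:2])>20 or F[2]>25: print("STOP");break
E
python3 turn.py
```

```text
0.0095 15.0 [-0.1  0.5  6.1] dep 9.49 [1.04 0.61] ang -0.0 Tz -0.05
0.011 15.25 [-0.3  0.8  6.9] dep 10.91 [1.02 0.61] ang -0.0 Tz -0.0
0.0118 15.5 [-1.2 -0.2  7.7] dep 11.48 [1.03 0.59] ang -0.0 Tz 0.04
5 15.75 [-0.9  1.1  7.3] dep 11.5 [1.13 0.61] ang 5.0 Tz -0.05
15 16.04 [-0.   1.1  6.6] dep 11.5 [1.14 0.61] ang 15.1 Tz -0.07
30 16.41 [-0.5  0.3  7.1] dep 11.51 [1.19 0.6 ] ang 30.0 Tz -0.05
45 16.77 [0.4 0.5 7.2] dep 11.5 [1.17 0.61] ang 45.0 Tz -0.08
60 17.14 [0.1 1.4 7.7] dep 11.49 [1.16 0.61] ang 60.0 Tz -0.11
75 17.51 [0.5 1.4 7.6] dep 11.51 [1.14 0.64] ang 75.0 Tz -0.08
85 17.8 [0.4 0.5 8. ] dep 11.51 [1.14 0.63] ang 85.1 Tz -0.04
90 18.05 [-0.7 -0.1  7. ] dep 11.51 [1.15 0.61] ang 90.0 Tz -0.05
```

```bash
cat > rel.py <<'E'
from h import *
off=(.0011,.0006)
o=ob();f0=o["force"]-SR@[0,0,7.3]
def rep(tag):
    o=ob();F=SR.T@(o["force"]-f0);L=SR.T@(o["position"]-SC)
    print(tag,round(o["t"],2),F.round(1),"dep",((H-L[2])*1e3).round(2),(L[:2]*1e3).round(2),o["grip_width"]);return F
for d in(.0105,.009,.008):
    env.line_to(tool(d,0,1,off)[0],vel=.02);rep(d)
fingers.set_gripper(.035);rep("open");env.pause(.3)
env.line_to(tool(-.12,0,1,off)[0],vel=.12);rep("up")
p,d=shot("scene","g3s")
cv2.imwrite("pics/g3.png",cv2.resize(cv2.imread("pics/g3s.png")[170:290,200:350],(750,600),interpolation=2))
P=cloud("scene",cv2.medianBlur(d,3)).reshape(-1,3);L=(P-SC)@SR
k=(np.hypot(L[:,0],L[:,1])<.03)&(L[:,2]>.025)&(L[:,2]<.048);q=L[k];print(k.sum(),q.mean(0),np.percentile(q[:,2],[50,90,97]))
v=cv2.fitLine(q[:,:2].astype(np.float32),cv2.DIST_HUBER,0,.001,.01).ravel();print("bar ang from y",np.degrees(np.arctan2(v[0],v[1])))
k=(np.hypot(L[:,0],L[:,1])<.03)&(L[:,2]>.004)&(L[:,2]<.016)&(L[:,0]>.012);print("flange z",np.median(L[k,2]),k.sum())
E
python3 rel.py
```

```text
0.0105 18.3 [0.  0.3 6.4] dep 10.28 [1.17 0.61] 0.01108420184459851
0.009 18.55 [1.4 1.4 5.8] dep 8.93 [1.15 0.58] 0.010901637412316085
0.008 18.8 [1.7 1.1 5.3] dep 7.99 [1.15 0.61] 0.01089397080784696
open 19.16 [-0.1  1.6  0.3] dep 8.27 [0.97 0.58] 0.03478363846316915
up 20.68 [0.4 0.3 0.9] dep -119.22 [0.96 0.6 ] 0.03503431717750247
163 [0.00269363 0.00253355 0.03632528] [0.03819261 0.03978949 0.04021682]
bar ang from y 177.29233
flange z 0.011467615370680626 142
```

View pics/g3.png

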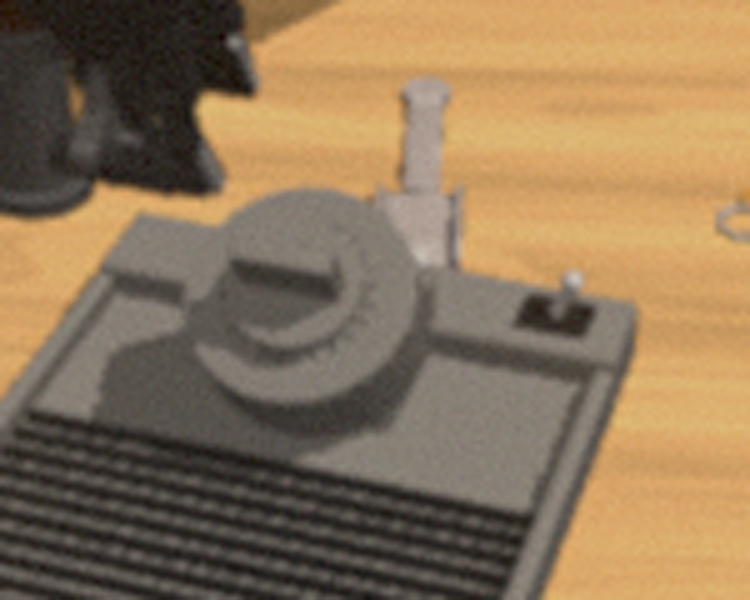

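The cap is locked: the bar lies along socket y (750x600 crop: ~(230,265)-(340,290)), the flange stands off the face at a median of 11.5 mm against 11 expected, and the bar top is about 39-40 mm against 39. The bat at (573,283) still leans away from the drum. Now I'll flip the switch.

```bash
cat > sw.py <<'E'
from h import *
piv=SC+.095*SY-.085*hx;piv[2]=0
R=None
for s in(1,-1):
    Rr=Rt(s*hx,[0,0,-1]);q=kinematics.inverse_kinematics(piv+.04*SY+[0,0,.15],Rr);print(s,None if q is None else np.round(q,2))
    if q is not None and (R is None or abs(q[5])<abs(qb[5])):R=Rr;qb=q
o=ob();env.line_to(o["position"]+[0,0,.08],vel=.2)
fingers.set_gripper(0.0)
env.goto(piv+.04*SY+[0,0,.16],R);print(ob()["t"])
env.line_to(piv+.04*SY+[0,0,.048],vel=.12);env.pause(.15);o=ob();f0=o["force"];print(o["t"],o["position"],o["grip_width"],piv+.04*SY)
for y in(.030,.026,.023,.020,.017,.014,.0115):
    env.line_to(piv+y*SY+[0,0,.048],vel=.04);o=ob();F=o["force"]-f0;print(y,round(o["t"],2),"along SY",(F@SY).round(2),"hx",(F@hx).round(2),F[2].round(2))
    if abs(F@SY)>15: print("STOP");break
env.line_to(piv+.045*SY+[0,0,.048],vel=.1)
env.line_to(piv+.045*SY+[0,0,.2],vel=.2)
shot("scene","g4s");print(ob()["t"])
cv2.imwrite("pics/g4.png",cv2.resize(cv2.imread("pics/g4s.png")[170:290,200:350],(750,600),interpolation=2))
E
python3 sw.py
```

```text
1 [ 0.17  0.48  1.84 -0.    0.82  0.41]
-1 [ 0.17  0.48  1.84 -0.    0.82 -2.73]
22.7917
24.025 [0.56433868 0.12889034 0.04876616] -0.0002254661596714021 [0.5638275  0.12880181 0.        ]
0.03 24.43 along SY -1.73 hx 0.83 -0.13
0.026 24.68 along SY -0.81 hx 0.84 0.12
0.023 24.93 along SY 0.36 hx 0.43 -0.42
0.02 25.18 along SY -0.61 hx 1.2 0.32
0.017 25.43 along SY -0.76 hx 0.94 -0.06
0.014 25.68 along SY -1.11 hx 1.06 -0.14
0.0115 25.93 along SY 0.5 hx 0.18 0.26
27.3667
```

View pics/g4.png

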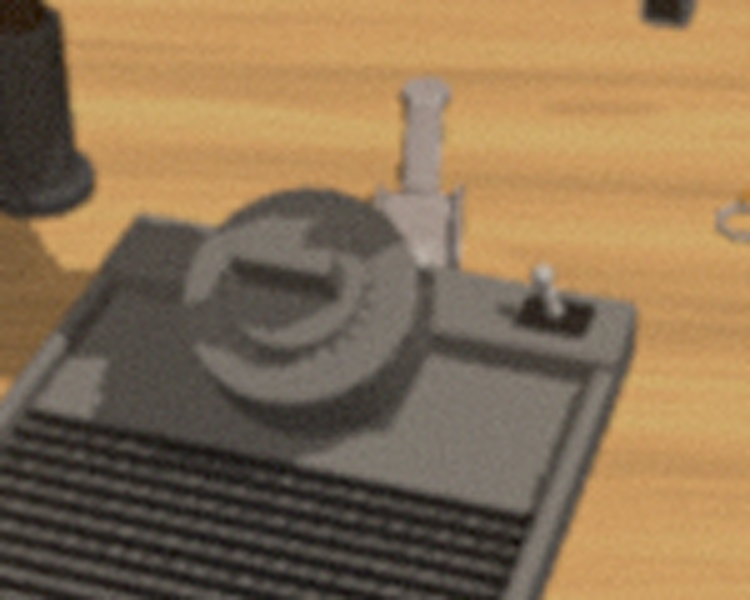

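The bat tip is now at crop (543,275), which is scene (308.6,225). That matches the predicted "on" position of (308.3,225.2). Finally I'll check the bystanders and hand in.

Run:
```python
from h import *
a=cv2.imread("pics/scene0.png");b=cv2.imread("pics/g4s.png")
for nm,(x0,y0,x1,y1) in dict(umbN=(190,145,225,215),umbF=(128,190,165,265),bowl=(140,195,184,226),shoe=(275,183,296,225),key=(340,198,365,222)).items():
    g=[cv2.GaussianBlur(cv2.cvtColor(i[y0:y1,x0:x1],6),(3,3),0).astype(np.float32) for i in(a,b)]
    s,r=cv2.phaseCorrelate(g[0],g[1],cv2.createHanningWindow((x1-x0,y1-y0),cv2.CV_32F));print(nm,np.round(s,2),round(r,2))
cv2.imwrite("pics/fin.png",b)
```

```text
umbN [-0.24 -0.23] 0.64
umbF [-0.08  1.04] 0.62
bowl [-0.36 -0.17] 0.32
shoe [0.06 0.52] 0.93
key [ 0.43 -0.09] 0.95
```

View pics/g4s.png

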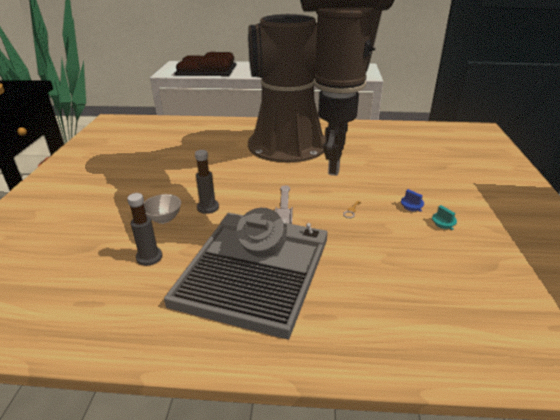

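Everything stands where it did at the start: umbrellas at (207,182) and (147,230), bowl (162,210), shoehorn (286,205), key (352,209). Only the shadows changed, and the gripper is clear at (334,170).

Run:
```python
from h import *
print(ob()["t"],ob()["force"]);job.job_done()
```

```text
27.3667 [-0.17780565  0.01265619  0.33694511]
the job is handed in; nothing more can be done
```

The grey filter cap is locked in the drum, the switch is on, and I handed the job in at 27.4 s with the gripper clear of everything.

**Cap:**
- The lugs entered the slots with almost no sideways force, and the spring was felt at 6 mm deep, as described.
- I pushed to 11.5 mm and turned 90° clockwise, with at most about 8 N on the tool.
- After letting go, the flange measured 11.5 mm off the face (11 expected) and the bar top about 39–40 mm (39 expected).
- The bar looked about 2.7° off socket y. That is within the 5° limit but a rough reading, because the camera saw only part of the bar.

**Switch:** I flipped it only after the cap locked. The bat tip shows at (308.6, 225) in the scene camera, against (308.3, 225.2) predicted for on. The push force was too small to stand out from sensor noise, so the picture is the evidence here.

**Other objects:**
- The bowl, umbrellas, key and shoehorn look unmoved in the last picture.
- An automatic comparison gave shifts of 0.5 pixel or less for the bowl, nearer umbrella, key and shoehorn.
- It gave 1 pixel for the farther umbrella. The bowl match was weak (0.32), and the arm's shadow had changed the lighting around both umbrellas and the bowl.

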